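# Post a sherd into the push-latch finds box

## Robot

A 7-joint arm with a two-finger parallel gripper is mounted at the origin on a cart in front of the work surface, level with it; the furniture and walls round the work are solid. World frame = base frame: x ahead of the robot, y to its left, z up, the work surface at z = 0. Lengths are in m, angles in rad, forces in N, time in s.
With the tool pointing down it reaches from about 0.4 to 0.9 m from the base axis. Payload 5.5 kg.
Tool frame: the origin (TCP) lies at the very end of the fingers, on their centre line; the grasp point (between the pads) lies 19 mm behind it (robot.grasp_offset is the distance from the TCP to the grasp point, in m); z points along the fingers, y is the line along which they close (so a half turn about z gives the same grasp; the last joint's range is limited). The gripper opens to 92 mm and grips with 3 to 60 N. Pads are 19 mm wide; open, the fingers measure 130 mm over their backs; the gripper's body (75 mm by 190 mm) begins 47 mm behind the grasp point.
Start: joints at [1.528, 0.501, -0.427, 1.55, 0.221, 1.138, -0.21], TCP at [0.196, -0.62, 0.227] pointing down, gripper open.
Joint ranges: [-2.88, 2.88], [-0.31, 2.03], [-1.54, 1.56], [0.2, 2.42], [-1.41, 4.55], [0.19, 2.02], [-2.57, 2.57]. Speed limits (rad/s): [2.57, 2.57, 3.14, 3.14, 3.14, 3.14, 3.14].

## Interface

Orientations are given as a rotation vector (axis times angle).
In Python, from rig import robot, solver, capture, camera_model gives the robot as it stands. The module is installed in compiled form; this text tells all that it offers. Calls block until the motion is done:
- robot.reach(position, orientation): joint-space move of the TCP to a pose.
- robot.movel(position, speed=0.15, frame=None, until_force=None): straight line of the TCP; frame=None keeps the orientation; speed is the mean speed in m/s. With until_force (N) it stops when the force on the tool has changed by that much, and returns True; else False.
- robot.movej(angles): joint-space move.
- robot.gripper_to(opening, f_grip=None): opening from 0.0 (shut) to 1.0 (fully open); f_grip is the grip in N (None keeps the last); returns when the fingers have stopped.
- robot.wait(seconds).
- solver.ik(position, orientation): joint angles nearest the present ones, or None.
- robot.get_state(): the state.
- capture(name): name is "side" or "top" or "wrist"; returns the picture (480x640x3 uint8, red, green, blue); there is no depth.
- camera_model(name): a dict with "intrinsics" (3x3 intrinsics, pixels), "cam_to_world" (4x4, takes a point from camera to world coordinates). Camera axes: x right, y down, z forward; pixel columns grow to the right and rows downward; lengths in m; the calibration is good to about 2 mm. A picture is of the moment at which its call begins: read the wrist's pose just before it. camera_model takes no time and is no camera call; for the wrist camera it gives the pose at the moment of the call.
A pose or a line that the arm cannot do raises robot.PlanningError and nothing moves.
- robot.close_job(): hands the job in; it is judged then, once.
The state is a dict: "time": time; "joint_pos": joint angles; "qvel": joint speeds; "joint_efforts": joint torques, N m; "eef_pos": TCP position; "tool_rot": TCP orientation; "force": force on the tool from outside, world axes, zero at the start; "torque": the same for the moment, N m; "width": opening from 0.0 (shut) to 1.0 (fully open); "grasp_force": force on a finger pad.
Only numpy, scipy, OpenCV 4.12 (cv2) and the standard library are available. Lean on these libraries where they do the work, as an engineer would, in place of code of your own. Each camera call takes 0.05 s, during which the arm holds its last target. There are 200 camera calls.

## Task

Put the sherd away in the finds box using your fingertips only: press the blue flap so that its push latch lets go and it pops open, push the dark sherd along the white deck until it drops into the bin, then press the flap down again until it latches shut, flush with the box. Do not pick the sherd up, and leave the jar, the cobble and the pebble where they stand.

Things in the scene. Friction and masses are not known exactly. Their poses are not given: they have to be found in the camera images.
- drop_box: Grey finds box fixed to the table, 250 x 150 x 70 mm. Origin: on the table under its middle; x from deck to hinge, z up. Front: solid block, level white deck on top (z 70 mm) from x -120 to -10 mm, 6 mm high lips along both sides (y +-69 to +-75 mm), no lip at its front end. Behind: bin under the flap, inside x -10 to 118, y +-65 mm, floor at z 8 mm; side and back walls level with the deck.
- mouth_edge (a point): Middle of the edge where the white deck ends and the bin begins, at deck height; the edge runs along the box's y. A sherd pushed over it drops into the bin.
- flap (a joint): Blue flap, 119 (from the hinge) x 126 x 5 mm, top 4 mm above the hinge axis. Angle (rad): 0 = shut, flush with the deck; 0.8 = fully open, tilted up; -0.07 = pressed in to its stop. Sprung open. Push-push latch: from shut, press in past -0.06 and let go: swings open within 1 s. From open, press right down to the stop and let go: latches at 0. Slowly pressed it takes 2 to 3 N near the free edge, more near the hinge or if fast.
- flap_press (a point): Centre of the round orange press mark on the flap's top face, 20 mm from its free edge and 99 mm from the hinge; moves with the flap and turns with it (x from free edge to hinge along the plate, z out of the top face).
- flap_hinge (a point): Middle of the flap's hinge axis, at the far end of the bin, 66 mm above the table; the axis runs along the box's y.
- sherd: Dark pottery sherd, 26 x 44 x 13 mm (x, y, z), about 60 g, lying flat on the white deck; origin at the centre of its underside, z up.
- jar: Round sample jar with a dark green lid, 68 mm across, 90 mm high, standing on the table beside the box; origin at the centre of its underside. Bystander.
- cobble: Long brownish river cobble, 47 x 93 x 39 mm, on the table beside the box; origin at the centre of its underside. Bystander.
- pebble: Pale grey-brown pebble, 27 x 28 x 16 mm, on the table beside the deck; origin at the centre of its underside. Bystander.
Things that resemble listed ones, but are neither listed nor needed, are in the scene too. Leave any orange look-alike of the sherd alone.

How it is judged:
On the way, in this order (a step that is already met when the one before it is completed fails the run):
1. the flap has popped open (beyond 0.6 rad) with the sherd still on the deck (value of joint flap above 0.6 rad and z of sherd in the frame of drop_box above 0.06 m), for 0.1 s.
2. the sherd lies in the bin (z of sherd in the frame of drop_box below 0.05 m and x of sherd in the frame of drop_box between -0.012 and 0.12 m and y of sherd in the frame of drop_box between -0.067 and 0.067 m), for 0.2 s.
At the end, for the whole second after the job is handed in: The flap is latched within 0.03 rad of flush, the sherd lies at rest inside the bin (all of step 2 and value of joint flap between -0.03 and 0.03 rad and linear speed of sherd below 0.02 m/s); the robot touches nothing.
It fails at once if the sherd is lifted more than 15 mm off the deck (z of sherd in the frame of drop_box above 0.085 m).
It fails at once if the jar is moved more than 20 mm (distance of jar from where it was at the start of the episode above 0.02 m).
It fails at once if the cobble is moved more than 20 mm (distance of cobble from where it was at the start of the episode above 0.02 m).
It fails at once if the pebble is moved more than 20 mm (distance of pebble from where it was at the start of the episode above 0.02 m).
It also fails if it takes over 48 s, if anything falls off the work surface, if the arm or the gripper's body presses on something with over 40 N, if the wrist force passes 120 N, or if a joint passes its speed limit or range.

## Working session

There is one attempt and no reset: what is moved stays moved. The work goes in short steps, each a Python script; the robot and the scene stay as the last script left them, time stands still between calls to the robot, and variables do not carry over. Pictures are saved under pics/ and viewed, at most 10 in all, crops included, and the job is handed in when it is done.

```bash
mkdir -p pics
python3 - <<'E'
from rig import robot,capture,camera_model
import cv2
for n in("top","side"):
    cv2.imwrite(f"pics/{n}0.png",capture(n)[:,:,::-1])
    m=camera_model(n);print(n,m["intrinsics"],m["cam_to_world"])
print(robot.get_state())
E
```

```text
top [[501.22701014   0.         325.04771731]
 [  0.         501.22701014 241.87604096]
 [  0.           0.           1.        ]] [[-0.00476307 -0.99225335  0.12413947  0.41279462]
 [-0.99990275  0.00309862 -0.01359756 -0.04871482]
 [ 0.01310756 -0.12419217 -0.99217161  1.07803957]
 [ 0.          0.          0.          1.        ]]
side [[488.31147463   0.         318.62461296]
 [  0.         488.31147463 239.29317664]
 [  0.           0.           1.        ]] [[ 0.99480439 -0.0835614   0.05815246  0.47743164]
 [-0.09949618 -0.67706242  0.7291687  -0.71256873]
 [-0.02155752 -0.73116618 -0.68185871  0.65496314]
 [ 0.          0.          0.          1.        ]]
{'time': 0.1, 'joint_pos': array([ 1.52821087,  0.50175548, -0.42680729,  1.55135163,  0.22082562,
        1.13828432, -0.21025666]), 'qvel': array([ 0.00033836, -0.00321104, -0.00167827, -0.00357176,  0.00091596,
        0.00042305,  0.00016097]), 'joint_efforts': array([-1.08364117e-02, -5.67869997e+01, -5.83884582e+00, -2.79913116e+01,
       -6.91921567e-02,  2.41281168e-02,  2.09643792e-05]), 'eef_pos': array([ 0.1954444 , -0.61926069,  0.22577861]), 'tool_rot': array([-3.10321427e+00, -4.78355168e-01,  3.52019302e-04]), 'force': array([-0.8182904 , -0.99035383,  0.87633132]), 'torque': array([ 0.03214675, -0.02708293, -0.00744804]), 'grasp_force': 0.0, 'width': 0.9958777755196744}
```

View pics/top0.png

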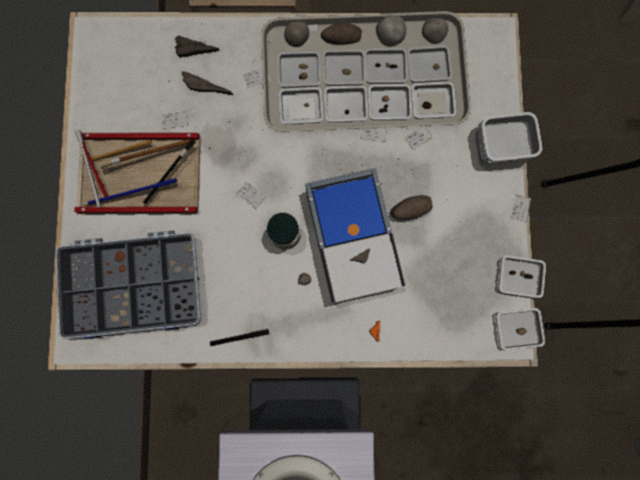

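View pics/side0.png

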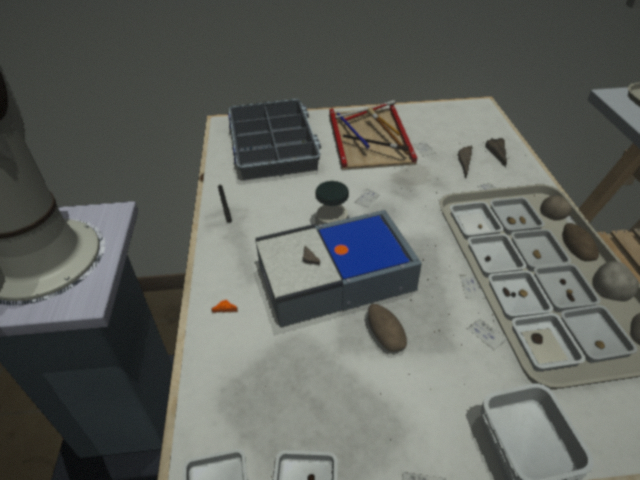

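The top view shows the box with its deck towards the robot. The sherd is near (360,256), the mark near (353,230), the jar at (283,230), the cobble at (411,207) and the pebble at (304,279). I'll enlarge it for exact corners.

Run:
```python
import cv2
a=cv2.imread("pics/top0.png")[160:310,260:450]
b=cv2.imread("pics/side0.png")[170:360,250:440]
cv2.imwrite("pics/t1.png",cv2.resize(a,None,fx=4,fy=4,interpolation=cv2.INTER_CUBIC))
```

```text
(no output)
```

View pics/t1.png

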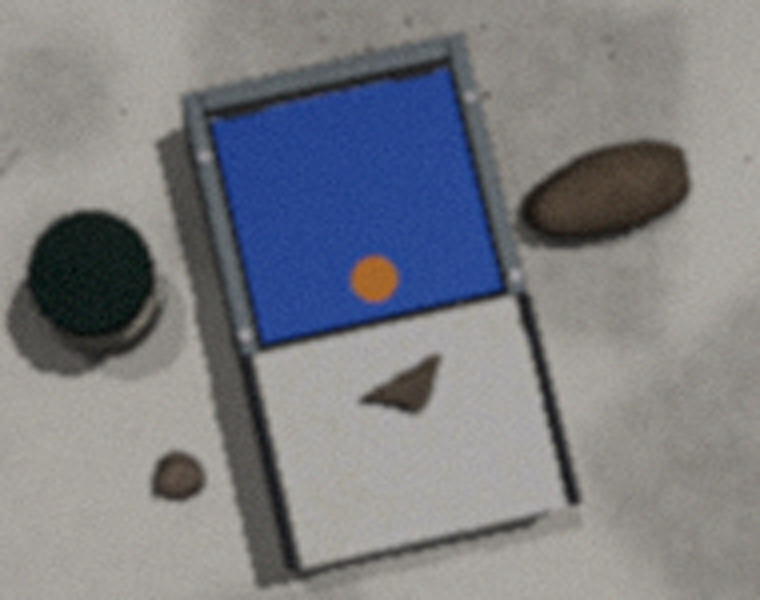

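```bash
cat > h.py <<'E'
import numpy as np
from rig import robot,solver,capture,camera_model
def world(n,uv,z):
    m=camera_model(n);K,T=m["intrinsics"],m["cam_to_world"]
    d=T[:3,:3]@np.linalg.solve(K,[*uv,1]);o=T[:3,3]
    return o+d*(z-o[2])/d[2]
E
python3 - <<'E'
from h import *
from scipy.optimize import least_squares
c=lambda p:(260+p[0]/4+-.375,160+p[1]/4-.375)
pts={(187,95):(125,75),(463,38):(125,-75),(252,348):(-10,68),(521,290):(-10,-68),(374,278):(10.5,0),(300,573):(-121,71),(571,503):(-121,-70)}
W=np.array([world("top",c(p),.07)[:2] for p in pts]);B=np.array(list(pts.values()))/1e3
def tr(q,B):
    cc,s=np.cos(q[2]),np.sin(q[2]);return B@np.array([[cc,s],[-s,cc]])+q[:2]
r=least_squares(lambda q:(tr(q,B)-W).ravel(),[.5,-.1,0]);q=r.x
print(q,np.round((tr(q,B)-W)*1e3,1).tolist())
cc,s=np.cos(q[2]),np.sin(q[2])
inv=lambda p:(p[:2]-q[:2])@np.array([[cc,-s],[s,cc]])
for n,p,z in [("sh",(360,400),.08),("sh",(440,355),.08),("sh",(415,412),.08),("sh",(408,356+30),.08),("mark",(374,278),.07),("jar",(91,273),.09),("peb",(178,477),.01),("cob",(605,190),.03)]:
    w=world("top",c(p),z);print(n,w.round(4),inv(w).round(4))
m=(322-0.,0)
w=world("side",(341,250),.07);print("mark side",w,inv(w))
print([solver.ik([*tr(q,np.array([x,0]))[:2] ,.1],[np.pi,0,0]) is not None for x in(-.12,.01,.1)])
E
```

```text
[ 0.55302758 -0.12331372  0.21967507] [[-1.6, 1.8], [1.2, -2.0], [-0.8, -1.5], [-0.4, 2.7], [-1.6, -1.2], [3.4, 0.7], [-0.2, -0.5]]
sh [ 0.5018 -0.1114  0.08  ] [-0.0474  0.0228]
sh [ 0.5243 -0.1518  0.08  ] [-0.0343 -0.0215]
sh [ 0.4956 -0.1388  0.08  ] [-0.0594 -0.0026]
sh [ 0.5087 -0.1355  0.08  ] [-0.0459 -0.0022]
mark [ 0.5649 -0.1198  0.07  ] [0.0123 0.0008]
jar [0.5648 0.0226 0.09  ] [0.0433 0.1398]
peb [ 0.4673 -0.0185  0.01  ] [-0.0609  0.121 ]
cob [ 0.618  -0.2463  0.03  ] [ 0.0366 -0.1342]
mark side [ 0.56272572 -0.11849402  0.07      ] [0.01051535 0.00259052]
[True, True, True]
```

```bash
cat >> h.py <<'E'
from scipy.spatial.transform import Rotation as R
Q=np.array([.5530,-.1233,.2197]); RZ=R.from_euler('z',Q[2])
def P(x,y,z): return RZ.apply([x,y,z])+[*Q[:2],0]
def ori(t): return (RZ*R.from_euler('y',-t)*R.from_euler('x',np.pi)).as_rotvec()
def st():
    s=robot.get_state();p=RZ.inv().apply(s["eef_pos"]-[*Q[:2],0]);print(round(s["time"],2),p.round(4),s["force"].round(1),round(s["width"],2))
E
python3 - <<'E'
from h import *
import cv2
robot.gripper_to(0.0)
robot.reach(P(.012,0,.13),ori(.25));st()
robot.movel(P(.012,0,.085),.1)
print(robot.movel(P(.012,0,.058),.02,until_force=10));st()
robot.movel(P(.008,0,.12),.12);st()
robot.movel(P(-.1,0,.15),.2);robot.wait(.3);st()
for n in("top","side"): cv2.imwrite(f"pics/{n}2.png",capture(n)[:,:,::-1])
a=cv2.imread("pics/side2.png")[150:350,220:460];b=cv2.imread("pics/top2.png")[150:350,240:440]
cv2.imwrite("pics/c2.png",cv2.resize(np.hstack([a,b]),None,fx=1.8,fy=1.8))
E
```

```text
3.77 [ 0.0118 -0.0013  0.1301] [ 0.  -0.5 -0.4] 0.01
True
5.36 [ 0.0121 -0.0001  0.0644] [-3.9  0.5 10. ] 0.01
5.97 [ 0.0077 -0.0002  0.1197] [-0.1 -1.1  0.8] 0.0
6.98 [-0.0993  0.0005  0.1498] [-0.6 -0.1 -0.6] 0.0
```

View pics/c2.png

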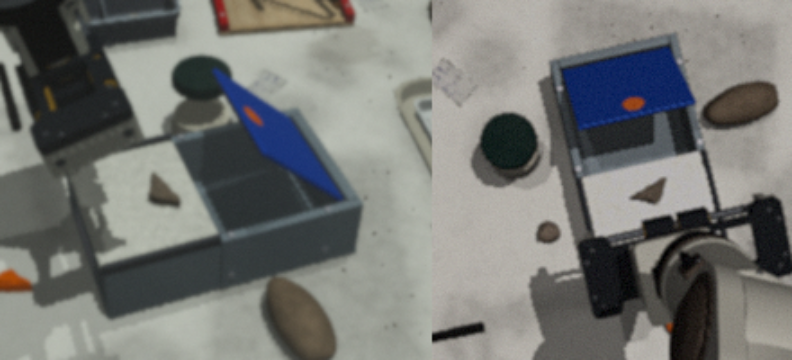

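The flap is open (blue plate tilted up in both views) and the sherd is still on the deck, at about (650,190) in the right half. Next is the push.

Run:
```python
from h import *
import cv2
robot.movel(P(-.09,-.001,.11),.15,frame=ori(.3))
robot.movel(P(-.09,-.001,.0765),.06);st()
robot.movel(P(-.002,-.001,.0765),.04);st()
robot.wait(.2)
robot.movel(P(-.1,0,.09),.15);robot.movel(P(-.1,0,.15),.2);st()
for n in("top","side"): cv2.imwrite(f"pics/{n}3.png",capture(n)[:,:,::-1])
a=cv2.imread("pics/side3.png")[150:350,220:460];b=cv2.imread("pics/top3.png")[150:350,240:440]
cv2.imwrite("pics/c3.png",cv2.resize(np.hstack([a,b]),None,fx=1.8,fy=1.8))
```

```text
8.22 [-0.0897 -0.0009  0.0766] [0.4 0.  0.7] 0.01
10.57 [-0.0022 -0.0011  0.0765] [-0.1  0.5 -0.5] 0.0
12.03 [-0.099  -0.0005  0.1507] [-0.4 -0.1 -0.8] 0.0
```

View pics/c3.png

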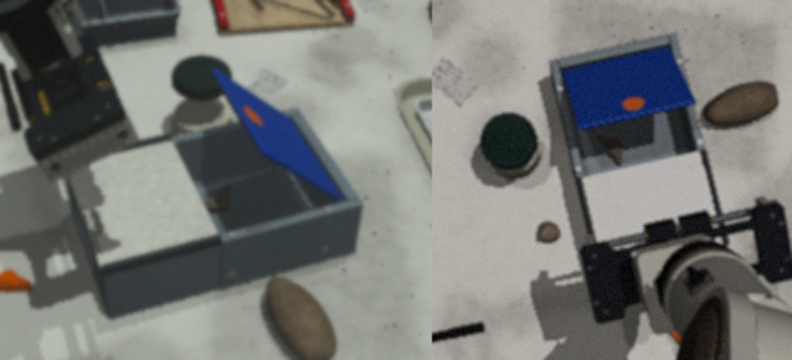

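The deck is clear and the sherd is in the bin, at about (610,148) in the right half. I'll close the flap along its arc.

Run:
```python
from h import *
import cv2
for n,uv in(("top",(338.9,232.2)),("side",(342.2,260))):
    for z in(.015,.04): print(n,z,RZ.inv().apply(world(n,uv,z)-[*Q[:2],0]).round(3))
robot.movel(P(-.08,0,.23),.2,frame=ori(0))
def arc(a,r=.099,h=0): return P(.110-r*np.cos(a)-.004*np.sin(a)+.0095*np.sin(a)/.72*.9,0,.066+r*np.sin(a)+.004*np.cos(a)+h)
robot.movel(arc(.8,h=.08),.2);robot.movel(arc(.8,h=.02),.15);st()
for a in(.75,.6,.45,.3,.15,.03): robot.movel(arc(a),.06)
st()
print(robot.movel(P(.012,0,.056),.02,until_force=10));st()
robot.movel(P(.012,0,.1),.06);robot.movel(P(-.05,0,.2),.2);robot.movel(P(-.2,0,.22),.2);robot.wait(.3);st()
for n in("top","side"): cv2.imwrite(f"pics/{n}4.png",capture(n)[:,:,::-1])
a=cv2.imread("pics/side4.png")[150:350,220:460];b=cv2.imread("pics/top4.png")[150:350,240:440]
cv2.imwrite("pics/c4.png",cv2.resize(np.hstack([a,b]),None,fx=1.8,fy=1.8))
```

```text
top 0.015 [0.02  0.027 0.015]
top 0.04 [0.017 0.028 0.04 ]
side 0.015 [0.024 0.03  0.015]
side 0.04 [0.015 0.007 0.04 ]
14.06 [ 0.0465 -0.0002  0.1603] [0.4 1.1 0.9] 0.0
16.55 [0.0108 0.0001 0.0727] [-1.7 -0.1  1.7] 0.0
True
17.12 [ 0.0115 -0.0002  0.0636] [-3.  -0.1  9.3] 0.01
19.84 [-0.1994  0.0003  0.2198] [-0.  -0.1 -0.3] 0.0
```

View pics/c4.png

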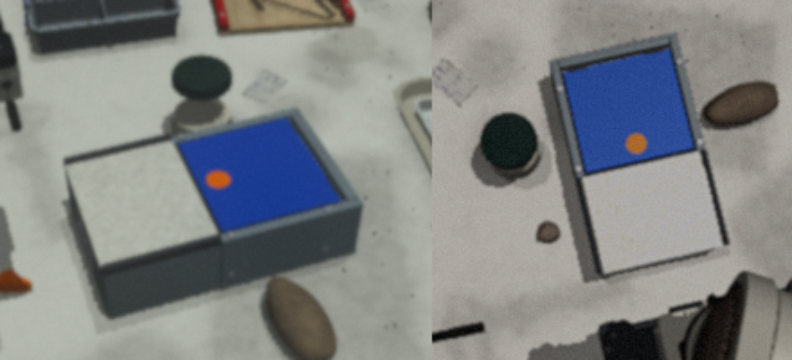

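The flap is flush (mark at (637,143), no gap along the mouth edge), the sherd triangulated to the bin floor at z of about 0.015 m, and the bystanders haven't moved.

```bash
python3 -c "
from rig import robot
print(robot.close_job())"
```

```text
the job is handed in; nothing more can be done
None
```

I handed the job in: the sherd is in the bin, the flap looks latched flush in the final pictures, and the jar, cobble and pebble are where they stood; the hand-in gave no verdict.

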